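# Sort the tester's accessories into their trays

### The arm

A 7-joint arm with a two-finger parallel gripper is mounted at the origin on a cart in front of the work surface, level with it; the furniture and walls round the work are solid. World frame = base frame: x ahead of the robot, y to its left, z up, the work surface at z = 0. Lengths are in m, angles in rad, forces in N, time in s.
With the tool pointing down it reaches from about 0.4 to 0.9 m from the base axis. Payload 5.5 kg.
Tool frame: the origin (TCP) lies midway between the tips of the shut fingers; the grasp point (between the pads) lies 19 mm behind it (grip_depth is the distance from the TCP to the grasp point, in m); z points along the fingers, x is the direction in which the jaws open and shut, and the axes are right-handed (so a half turn about z gives the same grasp; the last joint's range is limited). The gripper opens to 85 mm and grips with 20 to 120 N. Pads are 22 mm wide; open, the fingers measure 114 mm over their backs; the gripper's body (76 mm by 85 mm) begins 54 mm behind the grasp point. The pads swing forward as they close: fully open they stand 13 mm farther back than shut.
Start: joints at [1.372, 0.501, -0.427, 1.55, 0.221, 1.138, -0.21], TCP at [0.29, -0.582, 0.231] pointing down, gripper open.
Joint ranges: [-2.88, 2.88], [-0.31, 2.03], [-1.54, 1.56], [0.2, 2.42], [-1.41, 4.55], [0.19, 2.02], [-2.57, 2.57]. Speed limits (rad/s): [2.57, 2.57, 3.14, 3.14, 3.14, 3.14, 3.14].

### API

Orientations are given as a unit quaternion [x, y, z, w].
In Python, from bench import read_state, grab_frame, calibration, close_job, spot_in, spot_point, grip_depth gives the robot as it stands.
- The arm moves only by the shell command python3 -m jog 'ROWS' [FORCE]. ROWS is JSON, a list of rows, each a list of 3 entries, a list of its own where there are three numbers: the shift along the tool's x, y, z in cm, then the turn about the tool's z in degrees, then the opening, from -1 (shut) to 1 (fully open). A call has 1 to 10 rows; each row shifts and turns the commanded pose from where the row before left it, along the tool's axes as they then stand; what a row does not reach is not made up. A row lasts 1/8 s, in which the tool goes at most 62.5 mm and 10.7 degrees, less where a joint would pass 70% of its speed; a pose out of reach is approached as far as the arm can. A call is refused whole if a number of a shift passes 6.25 or a number of a turn 10.7, either way. A call with a gripper value outside its range is refused whole. The fingers move at their own pace and stop on an object; FORCE is the grip in N (left out, the last holds). Time passes only in rows, so rows that do not move let the fingers close. It gives the time, the measured TCP pose, the force and the opening at its end, in the units of the state.
- read_state(): the state, without advancing time (a new reading comes with each control period).
- grab_frame(name): name is "side" or "top"; returns (picture, depth): 480x640x3 uint8, red, green, blue; 480x640 float32, m along the optical axis (not along the pixel's ray), 0 where there is no reading.
- calibration(name): a dict with "fovy" (degrees; the focal length in pixels is half the picture's height over the tangent of half this angle, whatever the lens; pixels are square), "cx", "cy" (the principal point, pixels), "distortion" ([k1, k2, p1, p2, k3] as OpenCV has them; the pictures are not rectified), "pose" (4x4, takes a point from camera to world coordinates). Camera axes: x right, y down, z forward; pixel columns grow to the right and rows downward; lengths in m; the calibration is good to about 2 mm. A picture is of the moment at which its call begins. calibration takes no time and is no camera call.
- close_job(): hands the job in, once; it reports no verdict.
Trained networks look in the newest picture that a camera, given by its name, has taken for a name from the list of things; names that differ only in an ending like _2 or _b are one class to them, and where a whole thing is asked for, a point or a joint stands for the part that bears it (a point fixed in the world has none). Each returns a list of dicts, best first, with "p" (0 to 1); they miss things now and then, are a little off and sometimes report something else, mostly with a low value. They report only what shows in the picture. A call takes as long as a camera call. They do not tell look-alikes from the thing itself.
- spot_in(camera, name): "at" ([column, row] in pixels, amid what is visible of it).
- spot_point(camera, name): "at" ([column, row] in pixels: a listed point, or the origin of a listed thing).
The state is a dict: "time": time; "joints": joint angles; "qd": joint speeds; "joint_efforts": joint torques, N m; "eef_pos": TCP position; "tool_rot": TCP orientation; "ft_force": force on the tool from outside, world axes, zero at the start; "moment": the same for the moment, N m; "grip_width": opening from 0.0 (shut) to 1.0 (fully open).
Only numpy, scipy, OpenCV 4.12 (cv2) and the standard library are available. Lean on these libraries where they do the work, as an engineer would, in place of code of your own. Each camera call takes 0.05 s, during which the arm holds its last target. There are 200 camera calls.

### The job

Put the four loose tester accessories from the front of the bench into the sorting trays where their kind already lies: the brass weight into the weight tray, the spot anvil into the anvil tray, and the two reference blocks into the block tray, the large block flat on the pad and the small one flat on top of it. Set each down gently, upright and well centred on its empty black pad (the small block well centred on the large one). Leave the loupe and the red-capped tube standing where they are.

Things in the scene. Friction and masses are not known exactly. Their poses are not given: they have to be found in the camera images.
- large_block_mid (a point): The larger of the two loose hardness reference blocks: plain grey steel disc lying flat, 58 mm across, 15 mm thick, about 0.3 kg. Point: its centre, 7.5 mm above its underside; z up when flat. Grasp across the rim.
- small_block_mid (a point): The smaller of the two loose hardness reference blocks: plain grey steel disc lying flat, 48 mm across, 10 mm thick, about 0.14 kg. Point: its centre, 5 mm above its underside; z up when flat. Grasp across the rim.
- weight_mid (a point): Loose brass check weight: round body 38 mm across and 20 mm high with a small knob on top (14 mm across), 28 mm high in all, about 0.15 kg. Point: on its axis, 14 mm above its underside; z up when upright.
- anvil_mid (a point): Loose grey steel spot anvil: standing on a stem 20 mm across and 16 mm high, above it a round flange 39 mm across (from 16 mm to about 28 mm height) and a blunt cone, 40 mm high in all, about 0.16 kg. Point: on its axis, 20 mm above its underside; z up when upright. Grasp across the flange.
- disc_tray_pad (a point): Pad of the tray for reference blocks. Fixed aluminium tray 100 x 175 mm, lip 6 mm high; one flat grey steel reference block (disc, 62 mm across, 11 mm thick) is fixed on its right end (90 mm from this point, top 14 mm above bench). On its left end an empty round black pad, 64 mm across, top 7 mm above bench. Point: centre of the pad's top; x across the tray, away from the robot; y along it, away from the example piece; z up; yaw within 0.2 rad.
- weight_tray_pad (a point): Pad of the tray for weights. Fixed aluminium tray 100 x 175 mm, lip 6 mm high; one brass weight (30 mm across, with a knob) is fixed on its right end (90 mm from this point, top 29 mm above bench). On its left end an empty round black pad, 64 mm across, top 7 mm above bench. Point: centre of the pad's top; x across the tray, away from the robot; y along it, away from the example piece; z up; yaw within 0.2 rad.
- anvil_tray_pad (a point): Pad of the tray for anvils. Fixed aluminium tray 100 x 175 mm, lip 6 mm high; one black V-anvil (41 mm across, V-shaped top) is fixed on its right end (90 mm from this point, top 50 mm above bench). On its left end an empty round black pad, 64 mm across, top 7 mm above bench. Point: centre of the pad's top; x across the tray, away from the robot; y along it, away from the example piece; z up; yaw within 0.2 rad.
- loupe_mid (a point): Bystander: loose black stand loupe, a waisted open cylinder 39 mm across and 32 mm high. Point: on its axis, 16 mm above its underside. To be left where it stands.
- tube_mid (a point): Bystander: loose upright white tube with a red cap, 24 mm across and 60 mm high. Point: on its axis, 30 mm above its underside. To be left where it stands.
Not all that is in view belongs to the job. What is shaped like the part that bears anvil_mid but orange is not meant.

How it is judged:
By the outcome, as a careful person would: the job done as asked, in the order asked, and still so for the second after the job is handed in, with the robot touching nothing.
It also fails if it takes over 102 s, if anything falls off the work surface, if the arm or the gripper's body presses on something with over 40 N, if the wrist force passes 120 N, or if a joint passes its speed limit or range.

## Working session

There is one attempt and no reset: what is moved stays moved. The work goes in short steps, Python scripts to look and compute and a shell command to move; the robot and the scene stay as the last step left them, time stands still between calls to the robot, and variables do not carry over. Pictures are saved under pics/ and viewed, about 12 in all and at most 16, crops included, and the job is handed in when it is done.

```bash
ls; mkdir -p pics
cat > h.py <<'E'
import numpy as np, cv2, json
from bench import *
from scipy.spatial.transform import Rotation as R
def cam(n):
    c=calibration(n); f=240/np.tan(np.radians(c["fovy"])/2)
    K=np.array([[f,0,c["cx"]],[0,f,c["cy"]],[0,0,1.]]); return K,np.array(c["distortion"],float),np.array(c["pose"])
def ray(n,px):
    K,D,T=cam(n); u=cv2.undistortPoints(np.array([[px]],float),K,D)[0,0]
    return T[:3,3],T[:3,:3]@np.array([u[0],u[1],1.])
def at_z(n,px,z):
    o,d=ray(n,px); return o+d*(z-o[2])/d[2]
def at_depth(n,px,dep):
    o,d=ray(n,px); return o+d*dep
def save(im,name): cv2.imwrite("pics/"+name,cv2.cvtColor(im,cv2.COLOR_RGB2BGR))
Z=dict(large_block_mid=.0075,small_block_mid=.005,weight_mid=.014,anvil_mid=.020,disc_tray_pad=.007,weight_tray_pad=.007,anvil_tray_pad=.007,loupe_mid=.016,tube_mid=.03)
E
python3 - <<'E'
from h import *
for n in("top","side"):
    im,d=grab_frame(n); save(im,n+"0.png")
    print(n,np.round(cam(n)[2],3).tolist())
    for k,z in Z.items():
        for r in spot_point(n,k)[:3]:
            print(k,round(r["p"],2),np.round(r["at"],1),np.round(at_z(n,r["at"],z),4))
s=read_state();print(s["time"],s["eef_pos"],R.from_quat(s["tool_rot"]).as_matrix().round(3).tolist(),s["grip_width"],grip_depth if not callable(grip_depth) else grip_depth())
E
```

```text
pics
top [[0.011, -0.999, 0.05, 0.451], [-1.0, -0.01, 0.026, 0.048], [-0.026, -0.051, -0.998, 1.246], [0.0, 0.0, 0.0, 1.0]]
large_block_mid 0.94 [290.8 272.9] [0.4469 0.1386 0.0075]
small_block_mid 0.75 [363.6 269.6] [ 0.4555 -0.0126  0.005 ]
weight_mid 0.58 [178.1 283.8] [0.4212 0.3738 0.014 ]
anvil_mid 0.63 [426.7 246.6] [ 0.504  -0.1412  0.02  ]
anvil_mid 0.5 [238.5 276.9] [0.4374 0.2459 0.02  ]
disc_tray_pad 0.65 [213.8 210.3] [0.5764 0.3029 0.007 ]
weight_tray_pad 0.64 [432.5 200.8] [ 0.6003 -0.1553  0.007 ]
weight_tray_pad 0.28 [416.2 282. ] [ 0.4309 -0.1217  0.007 ]
anvil_tray_pad 0.9 [317.7 209.9] [0.5789 0.0842 0.007 ]
loupe_mid 0.64 [472. 270.] [ 0.4568 -0.2357  0.016 ]
tube_mid 0.46 [413.5 281.9] [ 0.4314 -0.113   0.03  ]
side [[-0.988, -0.04, 0.151, 0.398], [-0.156, 0.319, -0.935, 0.864], [-0.011, -0.947, -0.322, 0.356], [0.0, 0.0, 0.0, 1.0]]
large_block_mid 0.57 [357.9 293.1] [0.4414 0.1271 0.0075]
small_block_mid 0.64 [361.6 268.2] [0.4424 0.0012 0.005 ]
weight_mid 0.89 [353.3 370.2] [0.4302 0.3737 0.014 ]
anvil_mid 0.72 [359.9 321.2] [0.4299 0.2534 0.02  ]
anvil_mid 0.68 [340.2 238.4] [ 0.5022 -0.1428  0.02  ]
disc_tray_pad 0.68 [263.8 340.2] [0.5676 0.3068 0.007 ]
weight_tray_pad 0.65 [303.1 242.4] [ 0.5915 -0.1405  0.007 ]
anvil_tray_pad 0.75 [287.6 278.1] [0.5821 0.0759 0.007 ]
loupe_mid 0.56 [364.2 230.6] [ 0.4498 -0.2246  0.016 ]
tube_mid 0.56 [370.3 237.7] [ 0.4307 -0.1265  0.03  ]
1.0 [ 0.28963358 -0.58194303  0.23133092] [[0.446, -0.895, 0.0], [-0.895, -0.446, -0.0], [0.0, -0.0, -1.0]] 0.9986257918563963 0.0187
```

```bash
python3 -m jog --help 2>&1 | head -5
```

```text
invalid input: not JSON, or not a number
```

Run:
```python
import cv2
a=cv2.imread("pics/top0.png")[150:330,130:530]; cv2.imwrite("pics/topc.png",cv2.resize(a,None,fx=2,fy=2,interpolation=3))
```

```text
(no output)
```

View pics/topc.png

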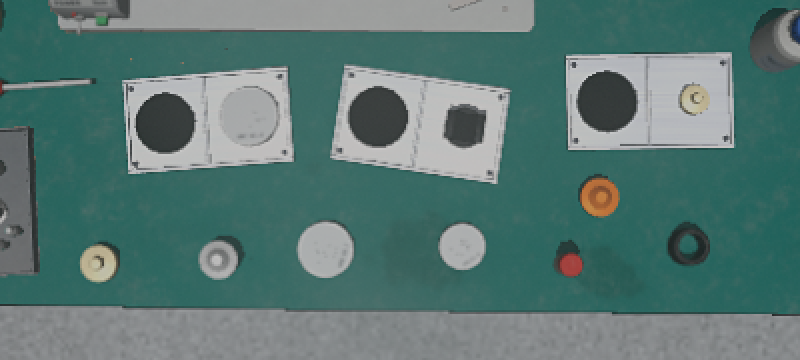

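View pics/side0.png

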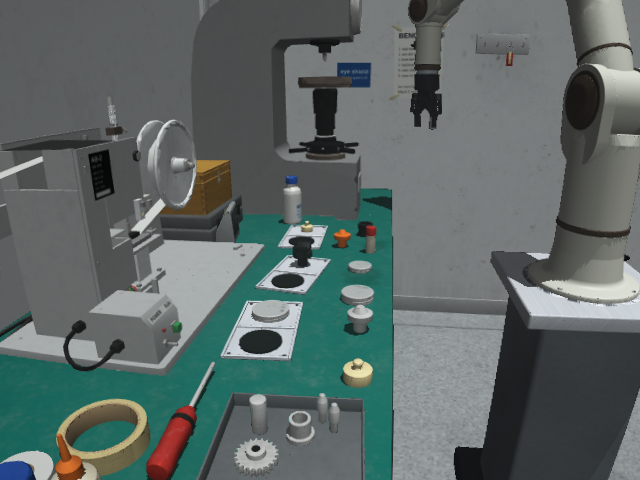

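The top crop shows, left to right in crop pixels: weight (98,262), grey anvil (218,260), large block (326,249), small block (462,246), orange decoy (600,196), tube (570,264) and loupe (688,244). The pads are at (165,122) for blocks, (378,116) for anvils and (607,101) for weights, each matching its example piece. Next I refine the centres by segmentation.

```bash
cat >> h.py <<'E'
MID=dict(large=.0075,small=.005,weight=.010,anvil=.022,discpad=.007,weightpad=.007,anvilpad=.007)
def blob(n,im,px,pad=False,z=.0,win=32):
    """subpixel centroid of non-green (or black pad) blob nearest to px; world centre and radii"""
    x0,y0=int(px[0])-win,int(px[1])-win; c=im[y0:y0+2*win,x0:x0+2*win]; c=cv2.resize(c,None,fx=4,fy=4,interpolation=cv2.INTER_CUBIC)
    h=cv2.cvtColor(c,cv2.COLOR_RGB2HSV); rgb=c.astype(int)
    m=(rgb.max(2)<85)&((rgb.max(2)-rgb.min(2))<25) if pad else ~((rgb[...,1]-rgb[...,0])>14)
    m=cv2.morphologyEx(m.astype(np.uint8),cv2.MORPH_OPEN,np.ones((7,7)))
    k,l,st,ce=cv2.connectedComponentsWithStats(m)
    i=l[(2*win)*2,(2*win)*2]
    if i==0: i=1+int(np.argmin(np.hypot(*(ce[1:]-4*win).T)))
    cs,_=cv2.findContours((l==i).astype(np.uint8),cv2.RETR_EXTERNAL,cv2.CHAIN_APPROX_NONE)
    p=cv2.convexHull(max(cs,key=cv2.contourArea))[:,0].astype(float)
    p=(p+.5)/4-.5+[x0,y0]
    w=np.array([at_z(n,q,z)[:2] for q in p]).astype(np.float32)
    e=cv2.fitEllipse(w*1000)
    return np.array(e[0])/1000,np.array(e[1])
E
python3 - <<'E'
from h import *
im=cv2.cvtColor(cv2.imread("pics/top0.png"),cv2.COLOR_BGR2RGB)
P=dict(large=(293,274),small=(361,273),weight=(179,281),anvil=(239,280),discpad=(212,211),anvilpad=(319,208),weightpad=(433,200))
for k,p in P.items(): print(k,*[a.round(4) for a in blob("top",im,p,k.endswith("pad"),MID[k],24)])
im=cv2.cvtColor(cv2.imread("pics/side0.png"),cv2.COLOR_BGR2RGB)
P=dict(discpad=(262,342),anvilpad=(287,280))
for k,p in P.items(): print("side",k,*[a.round(4) for a in blob("side",im,p,k.endswith("pad"),MID[k],32)])
for n,q in(("tube",(415.5,280)),("loupe",(474,272)),("orange",(430,248))): print(n,at_z("top",q,.02))
for q in((282,184),(257,239),(212,188),(277,231),(384,195),(310,183)): print(at_z("top",q,.006))
E
```

```text
large [0.4446 0.1351] [58.4559 59.9739]
small [ 0.4492 -0.0064] [48.4384 49.4856]
weight [0.4269 0.3723] [39.7365 42.4343]
anvil [0.4327 0.2443] [39.6902 41.244 ]
discpad [0.5747 0.3066] [62.3426 63.0353]
anvilpad [0.5831 0.0823] [61.0686 62.1664]
weightpad [ 0.6017 -0.1563] [61.8287 63.0982]
side discpad [0.5724 0.3094] [62.917  67.3221]
side anvilpad [0.5806 0.086 ] [62.4932 69.5762]
tube [ 0.43517141 -0.11844079  0.02      ]
loupe [ 0.4526603  -0.23896926  0.02      ]
orange [ 0.50114177 -0.14802099  0.02      ]
[0.63303439 0.15983225 0.006     ]
[0.51688227 0.21053283 0.006     ]
[0.62376371 0.30798943 0.006     ]
[0.5340365  0.16881456 0.006     ]
[ 0.61156911 -0.0539827   0.006     ]
[0.63554394 0.10102295 0.006     ]
```

```bash
python3 -m jog '[[[0,0,0],-10.6,1],[[0,0,0],-10.6,1],[[0,0,0],-10.6,1],[[0,0,0],-10.6,1],[[0,0,0],-10.6,1],[[0,0,0],-10.5,1],[[1,-5,0],0,1],[[1,-5,0],0,1],[[1,-5,0],0,1],[[1,-5,0],0,1]]' 60; python3 -c "
from h import *
s=read_state();print(R.from_quat(s['tool_rot']).as_matrix().round(4).tolist(),s['joints'])"
```

```text
time: 2.25
eef_pos: [0.3301, -0.3804, 0.2315]
tool_rot: [1.0, -0.0, 0.0, 0.0]
ft_force: [0.8, -0.3, -0.2]
grip_width: 1.0
[[1.0, -0.0008, 0.0003], [-0.0008, -1.0, -0.0005], [0.0003, 0.0005, -1.0]] [ 1.46469431  0.28928639 -0.77499388  1.90406306  0.23385743  1.03954227
  0.59009719]
```

```bash
python3 -m jog '[[[2,-5.5,0],0,1],[[2,-5.5,0],0,1],[[2,-5.5,0],0,1],[[2,-5.5,0],0,1],[[2,-5.5,0],0,1],[[0,-5.5,0],0,1],[[0,-5.5,0],0,1],[[0,-5.5,0],0,1],[[0,-5.5,0],0,1],[[0,0,0],0,1]]'
```

```text
time: 3.5
eef_pos: [0.4296, 0.1183, 0.2321]
tool_rot: [1.0, 0.004, 0.001, -0.001]
ft_force: [-0.4, -0.9, -0.4]
grip_width: 1.001
```

```bash
python3 -m jog '[[[0,-5,0],0,1],[[0,-5,0],0,1],[[0,-5,0],0,1],[[0,-5,0],0,1],[[-0.3,-5.4,0],0,1],[[0,0,5],0,1],[[0,0,5],0,1],[[0,0,4],0,1],[[0,0,0],0,1],[[0,0,0],0,1]]'
python3 - <<'E'
from h import *
im,d=grab_frame("side"); save(cv2.resize(im[260:460,260:460],None,fx=3,fy=3,interpolation=3),"a.png")
s=read_state();print(s["eef_pos"],s["tool_rot"])
E
```

```text
time: 4.75
eef_pos: [0.4283, 0.3673, 0.0927]
tool_rot: [1.0, -0.001, 0.001, -0.001]
ft_force: [-0.1, -0.1, 0.5]
grip_width: 0.997
[0.42860909 0.36775301 0.09326367] [ 9.99998663e-01 -6.80501016e-04  1.16301158e-03 -9.26424036e-04]
```

View pics/a.png

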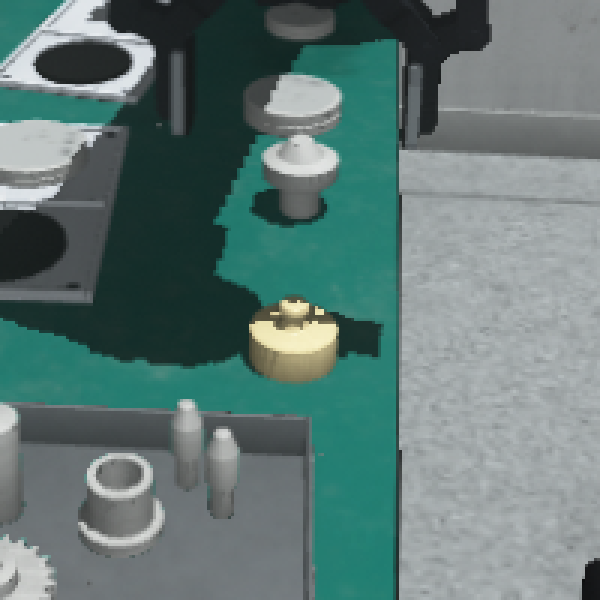

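Side crop: the fingers straddle the weight (294,345), with pads at columns 178 and 418, so they are centred in x. I correct y and descend.

```bash
python3 -m jog '[[[-0.1,-0.45,3],0,1],[[0,0,3],0,1],[[0,0,2],0,1],[[0,0,1.1],0,1],[[0,0,0],0,1],[[0,0,0],0,-0.3],[[0,0,0],0,-0.3],[[0,0,0],0,-1],[[0,0,0],0,-1],[[0,0,0],0,-1]]' 40; python3 -m jog '[[[0,0,0],0,-1],[[0,0,0],0,-1],[[0,0,0],0,-1],[[0,0,0],0,-1]]'
```

```text
time: 6.05
eef_pos: [0.4266, 0.3718, 0.0012]
tool_rot: [1.0, -0.0, 0.0, -0.0]
ft_force: [-0.9, -2.1, 5.1]
grip_width: 0.417
time: 6.55
eef_pos: [0.4266, 0.3718, 0.0012]
tool_rot: [1.0, -0.0, 0.0, -0.0]
ft_force: [-0.2, -0.8, 5.4]
grip_width: 0.421
```

```bash
python3 -m jog '[[[0,0,-2],0,-1],[[0,0,-5],0,-1],[[0,0,-5],0,-1],[[2,5,0],0,-1],[[2,5,0],0,-1],[[2,5,0],0,-1],[[2,5,0],0,-1],[[2,5,0],0,-1],[[2,5,0],0,-1],[[2,5,0],0,-1]]'; python3 -m jog '[[[1.5,5,0],0,-1],[[1.5,5,0],0,-1],[[0.4,5,0],0,-1],[[0,2.8,0],0,-1],[[0,0,2],0,-1],[[0,0,2],0,-1],[[0,0,0],0,-1],[[0,0,0],0,-1]]'
```

```text
time: 7.8
eef_pos: [0.5667, 0.0197, 0.1217]
tool_rot: [1.0, -0.0, 0.001, 0.0]
ft_force: [-0.3, 1.0, -1.5]
grip_width: 0.419
time: 8.8
eef_pos: [0.6002, -0.1548, 0.0804]
tool_rot: [1.0, 0.001, -0.0, -0.0]
ft_force: [-0.1, 0.1, -0.9]
grip_width: 0.417
```

Run:
```python
from h import *
im,d=grab_frame("side"); save(cv2.resize(im[180:300,240:400],None,fx=4,fy=4,interpolation=3),"b.png")
s=read_state();print(s["eef_pos"],s["grip_width"],s["ft_force"])
```

```text
[ 0.60047826 -0.15521785  0.08082885] 0.41573133782159316 [ 0.09636521 -0.75994269 -1.03211377]
```

View pics/b.png

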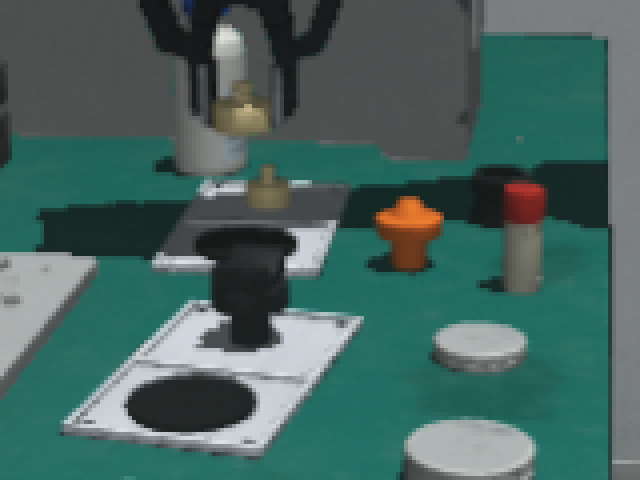

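The weight is held upright above its pad. Correct and lower.

```bash
python3 -m jog '[[[0.1,0.16,2],0,-1],[[0,0,2],0,-1],[[0,0,2],0,-1],[[0,0,0.6],0,-1],[[0,0,0.2],0,-1],[[0,0,0.2],0,-1],[[0,0,0],0,-1],[[0,0,0],0,-1]]'
```

```text
time: 9.85
eef_pos: [0.6013, -0.1584, 0.0108]
tool_rot: [1.0, -0.0, 0.0, 0.0]
ft_force: [-0.5, 0.7, -1.1]
grip_width: 0.418
```

```bash
python3 -m jog '[[[0,-0.1,0.1],0,-1],[[0,0,0.1],0,-1],[[0,0,0.05],0,-1],[[0,0,0],0,-1]]'; python3 -m jog '[[[0,0,0],0,-1]]';python3 -m jog '[[[0,0,0],0,-1]]'
```

```text
time: 10.35
eef_pos: [0.601, -0.1571, 0.0082]
tool_rot: [1.0, -0.0, 0.0, 0.0]
ft_force: [-2.6, 0.8, 3.6]
grip_width: 0.417
time: 10.48
eef_pos: [0.601, -0.1571, 0.0082]
tool_rot: [1.0, -0.0, 0.0, 0.0]
ft_force: [-2.2, -0.1, 5.1]
grip_width: 0.418
time: 10.6
eef_pos: [0.601, -0.1571, 0.0082]
tool_rot: [1.0, -0.0, 0.0, 0.0]
ft_force: [-2.3, -0.1, 4.7]
grip_width: 0.416
```

```bash
python3 -m jog '[[[0,0,0],0,0],[[0,0,0],0,0.3],[[0,0,0],0,0.4],[[0,0,0],0,0.4],[[0,0,-1],0,0.4],[[0,0,-4],0,0.6],[[0,0,-5],0,1],[[-1,-5,0],0,1],[[-2,-5,0],0,1],[[-2,-5,0],0,1]]'
python3 - <<'E'
from h import *
im,d=grab_frame("top"); save(im,"top1.png"); save(cv2.resize(im[160:300,380:500],None,fx=4,fy=4,interpolation=3),"c.png")
o=cv2.cvtColor(cv2.imread("pics/top0.png"),cv2.COLOR_BGR2RGB)
K,D,T=cam("top")
def m(c): c=cv2.cvtColor(c,cv2.COLOR_RGB2HSV); return ((c[...,0]>15)&(c[...,0]<32)&(c[...,1]>50)&(c[...,2]>90)).astype(np.uint8)
c=im[182:220,414:452]; mm=m(c);M=cv2.moments(mm,True); q=(414+M["m10"]/M["m00"],182+M["m01"]/M["m00"]);print(M["m00"],q,at_z("top",q,.017))
E
```

```text
time: 11.85
eef_pos: [0.5508, -0.0057, 0.1088]
tool_rot: [1.0, -0.001, 0.001, 0.0]
ft_force: [0.2, 1.3, 0.4]
grip_width: 1.0
180.0 (435.4888888888889, 197.86666666666667) [ 0.60527765 -0.15982812  0.017     ]
```

View pics/c.png

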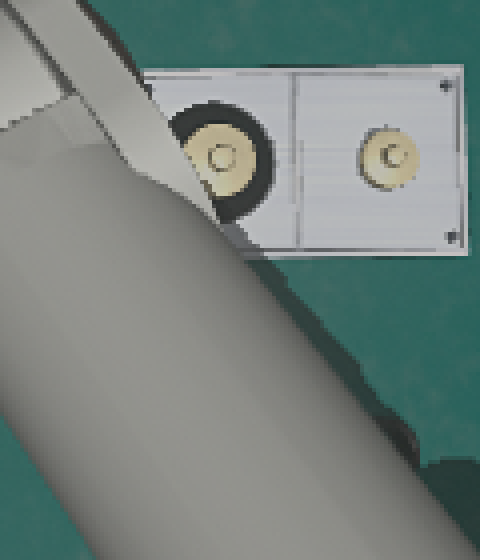

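The weight stands on the weight pad, partly hidden by the arm; its centre will be checked later. Now to the anvil.

```bash
python3 -m jog '[[[-2,-4.2,0],0,1],[[-2,-4.2,0],0,1],[[-2,-4.2,0],0,1],[[-2,-4.2,0],0,1],[[-2,-4.2,0],0,1],[[-1.8,-4,0],0,1],[[0,0,2],0,1],[[0,0,0],0,1],[[0,0,0],0,1]]';python3 -m jog '[[[0,0,0],0,1]]'
```

```text
time: 13.02
eef_pos: [0.4338, 0.2417, 0.0878]
tool_rot: [1.0, -0.001, -0.0, 0.0]
ft_force: [0.3, -1.1, 0.6]
grip_width: 0.999
time: 13.15
eef_pos: [0.4341, 0.242, 0.0881]
tool_rot: [1.0, -0.001, 0.0, 0.0]
ft_force: [0.2, -0.2, -0.0]
grip_width: 1.0
```

```bash
python3 -m jog '[[[-0.1,-0.22,3],0,1],[[0,0,3],0,1],[[0,0,1.6],0,1],[[0,0,0.8],0,1],[[0,0,0],0,0.2],[[0,0,0],0,0],[[0,0,0],0,-0.5],[[0,0,0],0,-1],[[0,0,0],0,-1],[[0,0,0],0,-1]]' 40; python3 -m jog '[[[0,0,0],0,-1],[[0,0,0],0,-1],[[0,0,0],0,-1]]'
```

```text
time: 14.4
eef_pos: [0.4326, 0.2455, 0.0048]
tool_rot: [1.0, -0.0, 0.001, -0.0]
ft_force: [-2.3, -1.1, 5.0]
grip_width: 0.424
time: 14.78
eef_pos: [0.4327, 0.2455, 0.0048]
tool_rot: [1.0, -0.0, 0.001, -0.0]
ft_force: [-1.1, -0.7, 5.4]
grip_width: 0.426
```

```bash
python3 -m jog '[[[0,0,-2],0,-1],[[0,0,-4],0,-1],[[0,0,-4],0,-1],[[3.8,4.1,0],0,-1],[[3.8,4.1,0],0,-1],[[3.8,4.1,0],0,-1],[[3.6,4.1,0],0,-1],[[0,0,4],0,-1],[[0,0,0],0,-1],[[0,0,0],0,-1]]';python3 -m jog '[[[0,0,0],0,-1]]'
```

```text
time: 16.02
eef_pos: [0.5817, 0.0825, 0.0648]
tool_rot: [1.0, 0.001, 0.0, -0.0]
ft_force: [0.5, -0.5, -0.9]
grip_width: 0.428
time: 16.15
eef_pos: [0.5826, 0.0824, 0.0655]
tool_rot: [1.0, 0.001, 0.001, -0.0]
ft_force: [-0.2, -1.1, -1.5]
grip_width: 0.426
```

Run:
```python
from h import *
im,d=grab_frame("side"); save(cv2.resize(im[180:340,240:400],None,fx=3.5,fy=3.5,interpolation=3),"d.png")
s=read_state();print(s["eef_pos"],s["grip_width"],s["ft_force"])
```

```text
[0.58268111 0.08213761 0.06535151] 0.42491687712982285 [-1.17743827 -0.47441962 -0.80715468]
```

View pics/d.png

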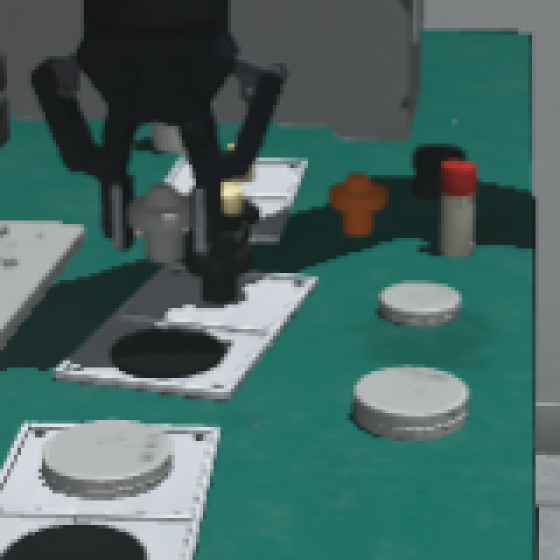

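The anvil is held upright above the anvil pad. Lower.

```bash
python3 -m jog '[[[0,-0.1,2],0,-1],[[0,0,2],0,-1],[[0,0,0.7],0,-1],[[0,0,0.3],0,-1],[[0,0,0],0,-1],[[0,0,0],0,-1],[[0,0,0],0,-1]]';python3 -m jog '[[[0,0,0],0,-1]]'
```

```text
time: 17.08
eef_pos: [0.5825, 0.082, 0.0143]
tool_rot: [1.0, -0.0, 0.0, -0.0]
ft_force: [-0.1, 0.7, -1.3]
grip_width: 0.429
time: 17.2
eef_pos: [0.5823, 0.082, 0.0141]
tool_rot: [1.0, -0.0, 0.0, 0.0]
ft_force: [-0.7, 0.3, -1.4]
grip_width: 0.424
```

```bash
python3 -m jog '[[[0.1,-0.14,0],0,-1],[[0,0,0.1],0,-1],[[0,0,0.1],0,-1],[[0,0,0.05],0,-1],[[0,0,0],0,-1]]';python3 -m jog '[[[0,0,0],0,-1]]'
```

```text
time: 17.82
eef_pos: [0.5831, 0.0836, 0.0119]
tool_rot: [1.0, -0.0, 0.0, 0.0]
ft_force: [-2.2, -0.5, 5.3]
grip_width: 0.423
time: 17.95
eef_pos: [0.5832, 0.0835, 0.0119]
tool_rot: [1.0, -0.0, 0.0, 0.0]
ft_force: [-2.9, 0.4, 5.7]
grip_width: 0.428
```

```bash
python3 -m jog '[[[0,0,0],0,0],[[0,0,0],0,0.3],[[0,0,0],0,0.4],[[0,0,0],0,0.4],[[0,0,-1],0,0.4],[[0,0,-4],0,0.6],[[0,0,-4],0,1],[[-5,-2,0],0,1],[[-5,-2,0],0,1],[[-3.8,-1.2,0],0,1]]';python3 -m jog '[[[0,0,2],0,1],[[0,0,0],0,1],[[0,0,0],0,1]]'
python3 - <<'E'
from h import *
im,d=grab_frame("top"); save(cv2.resize(im[160:310,180:480],None,fx=2.6,fy=2.6,interpolation=3),"e.png");save(im,"top2.png")
E
```

```text
time: 19.2
eef_pos: [0.4432, 0.1365, 0.102]
tool_rot: [1.0, 0.001, 0.0, 0.0]
ft_force: [0.0, -0.4, -0.2]
grip_width: 0.998
time: 19.58
eef_pos: [0.4459, 0.1357, 0.082]
tool_rot: [1.0, -0.001, 0.0, -0.0]
ft_force: [0.3, 0.2, 0.6]
grip_width: 0.997
```

View pics/e.png

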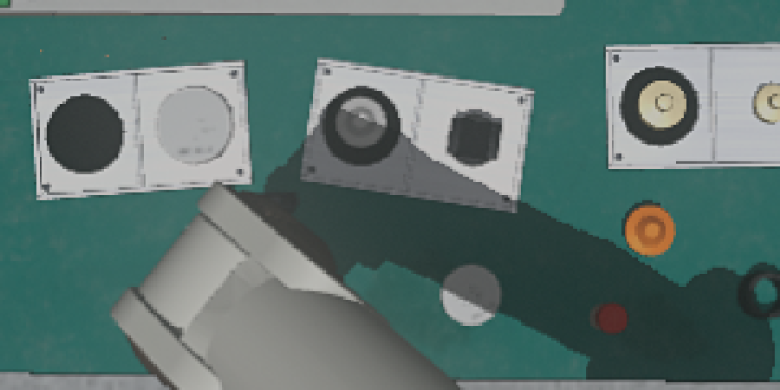

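Weight (659,105 in crop) and anvil (361,124) both sit centred on their pads. Now the large block.

```bash
python3 -m jog '[[[-0.1,0,3],0,1],[[0,0,2.5],0,1],[[0,0,1.6],0,1],[[0,0,0.7],0,1],[[0,0,0],0,0.6],[[0,0,0],0,0.3],[[0,0,0],0,0.2],[[0,0,0],0,-0.5],[[0,0,0],0,-1],[[0,0,0],0,-1]]' 50; python3 -m jog '[[[0,0,0],0,-1],[[0,0,0],0,-1],[[0,0,0],0,-1]]'
```

```text
time: 20.88
eef_pos: [0.4445, 0.1358, 0.0044]
tool_rot: [1.0, -0.0, 0.001, 0.0]
ft_force: [-1.2, 0.2, 5.7]
grip_width: 0.647
time: 21.25
eef_pos: [0.4445, 0.1358, 0.0044]
tool_rot: [1.0, -0.0, 0.001, 0.0]
ft_force: [-2.6, 0.3, 5.9]
grip_width: 0.648
```

```bash
python3 -m jog '[[[0,0,-2],0,-1],[[0,0,-3],0,-1],[[0,0,-3],0,-1],[[3,-4,0],0,-1],[[3,-4,0],0,-1],[[3,-4,0],0,-1],[[3,-4,0],0,-1],[[1,-1.15,3],0,-1],[[0,0,0],0,-1],[[0,0,0],0,-1]]';python3 -m jog '[[[0,0,0],0,-1],[[0,0,0],0,-1]]'
python3 - <<'E'
from h import *
im,d=grab_frame("side"); save(cv2.resize(im[230:390,190:390],None,fx=3,fy=3,interpolation=3),"f.png")
E
```

```text
time: 22.5
eef_pos: [0.5737, 0.3061, 0.0535]
tool_rot: [1.0, -0.0, -0.0, 0.0]
ft_force: [-0.1, 0.0, -3.5]
grip_width: 0.647
time: 22.75
eef_pos: [0.5747, 0.3063, 0.0544]
tool_rot: [1.0, -0.001, 0.001, -0.0]
ft_force: [0.1, -0.7, -3.1]
grip_width: 0.644
```

View pics/f.png

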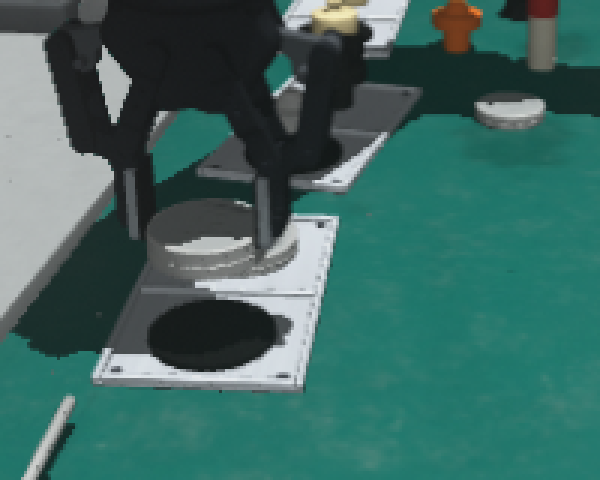

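The block is held level and the force reading matches its weight. Lower.

```bash
python3 -m jog '[[[0,-0.05,2],0,-1],[[0,0,1.4],0,-1],[[0,0,0.5],0,-1],[[0,0,0.1],0,-1],[[0,0,0],0,-1],[[0,0,0],0,-1],[[0,0,0],0,-1]]';python3 -m jog '[[[0,0,0],0,-1]]'
```

```text
time: 23.68
eef_pos: [0.5745, 0.3075, 0.0137]
tool_rot: [1.0, -0.0, 0.0, -0.0]
ft_force: [0.1, -0.5, -2.3]
grip_width: 0.647
time: 23.8
eef_pos: [0.5744, 0.3075, 0.0136]
tool_rot: [1.0, -0.0, 0.0, -0.0]
ft_force: [-0.4, 0.3, -3.7]
grip_width: 0.649
```

```bash
python3 -m jog '[[[0,0,0.1],0,-1],[[0,0,0.1],0,-1],[[0,0,0.05],0,-1],[[0,0,0],0,-1]]';python3 -m jog '[[[0,0,0],0,-1]]'
```

```text
time: 24.3
eef_pos: [0.5743, 0.3074, 0.0116]
tool_rot: [1.0, -0.0, 0.0, 0.0]
ft_force: [-3.4, -1.8, 6.0]
grip_width: 0.651
time: 24.42
eef_pos: [0.5743, 0.3074, 0.0116]
tool_rot: [1.0, -0.0, 0.0, 0.0]
ft_force: [-2.1, -2.6, 5.8]
grip_width: 0.65
```

```bash
python3 -m jog '[[[0,0,0],0,0.4],[[0,0,0],0,0.6],[[0,0,0],0,0.7],[[0,0,0],0,0.7],[[0,0,-1],0,0.7],[[0,0,-4],0,0.8],[[0,0,-5],0,1],[[-2.5,5,0],0,1],[[-2.5,5,0],0,1],[[-2.5,5,0],0,1]]';python3 -m jog '[[[-2.5,5,0],0,1],[[-2.5,5,0],0,1],[[0,5,0],0,1],[[0,1.38,2],0,1],[[0,0,2],0,1],[[0,0,0],0,1],[[0,0,0],0,1]]'
python3 - <<'E'
from h import *
im,d=grab_frame("top"); save(im,"top3.png"); save(cv2.resize(im[180:245,180:480],None,fx=2.6,fy=2.6,interpolation=3),"g.png")
print(np.round(blob("top",im,(211,211),False,.0145,24)[0],4))
print([(np.round(at_z("top",r["at"],.0145),4),r["p"]) for r in spot_point("top","large_block_mid")])
print([(np.round(at_z("top",r["at"],.007),4),r["p"]) for r in spot_point("top","disc_tray_pad")])
E
```

```text
time: 25.68
eef_pos: [0.4987, 0.1561, 0.1116]
tool_rot: [1.0, -0.0, 0.001, 0.0]
ft_force: [1.3, -1.8, 1.4]
grip_width: 0.999
time: 26.55
eef_pos: [0.4496, -0.0057, 0.0717]
tool_rot: [1.0, 0.0, 0.001, -0.0]
ft_force: [-0.3, -0.5, 0.2]
grip_width: 0.998
[0.5747 0.3005]
[(array([0.5764, 0.309 , 0.0145]), 0.68)]
[(array([0.5766, 0.3075, 0.007 ]), 0.94)]
```

View pics/g.png

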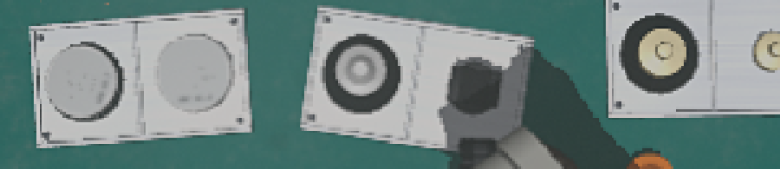

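Large block on its pad; a depth-based centre check comes with the next measurement. Descend on the small block.

```bash
cat >> h.py <<'E'
def by_depth(n,d,xy,zlo,zhi,r):
    """centre (min enclosing/ellipse + mean) of points with zlo<z<zhi within r of xy"""
    K,D,T=cam(n); v,u=np.mgrid[0:480,0:640]; p=np.stack([u,v],-1).reshape(-1,1,2).astype(float)
    q=cv2.undistortPoints(p,K,D)[:,0]; dd=d.reshape(-1,1); w=np.hstack([q,np.ones((len(q),1))])*dd@T[:3,:3].T+T[:3,3]
    k=(dd[:,0]>0)&(w[:,2]>zlo)&(w[:,2]<zhi)&(np.hypot(*(w[:,:2]-xy).T)<r); w=w[k]
    return len(w),w.mean(0).round(4),np.median(w[:,2]).round(4),(np.ptp(w[:,:2],axis=0)*1000).round(1)
E
python3 - <<'E'
from h import *
im,d=grab_frame("top")
print("large top",by_depth("top",d,(.5745,.3065),.0165,.03,.04))
print("pad+tray",by_depth("top",d,(.5745,.3065),-.01,.0165,.045))
print("anvil",by_depth("top",d,(.583,.082),.025,.06,.035))
print("weight",by_depth("top",d,(.6017,-.156),.019,.06,.035))
print("example disc",by_depth("top",d,(.569,.216),.011,.03,.045))
E
```

```text
large top (614, array([0.5737, 0.3057, 0.0224]), np.float64(0.0225), array([56.5, 58.9]))
pad+tray (782, array([0.5733, 0.3039, 0.0043]), np.float64(0.0041), array([87.6, 89.4]))
anvil (294, array([0.5815, 0.0827, 0.0403]), np.float64(0.0397), array([37.4, 36.9]))
weight (267, array([ 0.6005, -0.1557,  0.0251]), np.float64(0.0241), array([35.9, 38.5]))
example disc (625, array([0.5821, 0.2167, 0.0148]), np.float64(0.0146), array([81.9, 71.5]))
```

```bash
python3 -m jog '[[[0,0.05,3],0,1],[[0,0,2.2],0,1],[[0,0,1.2],0,1],[[0,0,0.5],0,1],[[0,0,0],0,0.6],[[0,0,0],0,0.3],[[0,0,0],0,0],[[0,0,0],0,-0.5],[[0,0,0],0,-1],[[0,0,0],0,-1]]' 40; python3 -m jog '[[[0,0,0],0,-1],[[0,0,0],0,-1],[[0,0,0],0,-1]]'
```

```text
time: 28.0
eef_pos: [0.4495, -0.0069, 0.0028]
tool_rot: [1.0, -0.0, 0.001, 0.0]
ft_force: [-1.2, 0.9, 8.5]
grip_width: 0.532
time: 28.38
eef_pos: [0.4495, -0.0069, 0.0028]
tool_rot: [1.0, -0.0, 0.001, 0.0]
ft_force: [-2.2, -0.0, 7.5]
grip_width: 0.534
```

```bash
python3 -m jog '[[[0,0,-1],0,-1],[[0,0,-4],0,-1],[[0,0,-5],0,-1],[[1,-5,0],0,-1],[[1,-5,0],0,-1],[[2,-5,0],0,-1],[[2,-5,0],0,-1],[[3,-5,0],0,-1],[[3,-5,0],0,-1],[[0.5,-1.3,2],0,-1]]';python3 -m jog '[[[0,0,2],0,-1],[[0,0,0],0,-1],[[0,0,0],0,-1],[[0,0,0],0,-1]]'
python3 - <<'E'
from h import *
im,d=grab_frame("side"); save(cv2.resize(im[230:390,190:390],None,fx=3,fy=3,interpolation=3),"i.png")
E
```

```text
time: 29.62
eef_pos: [0.5761, 0.3119, 0.0841]
tool_rot: [1.0, 0.001, 0.002, -0.003]
ft_force: [-1.4, 0.3, -2.0]
grip_width: 0.529
time: 30.12
eef_pos: [0.5749, 0.3053, 0.0628]
tool_rot: [1.0, -0.001, 0.001, -0.0]
ft_force: [0.4, -0.6, -1.3]
grip_width: 0.533
```

View pics/i.png

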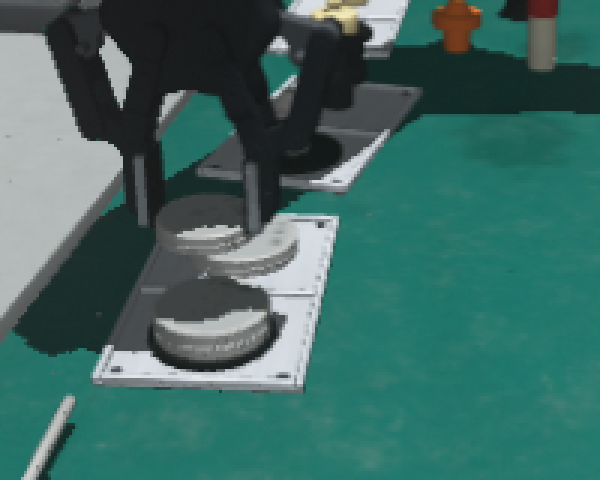

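The large block (212,325) sits centred on its pad; the small one is held level above it.

```bash
python3 -m jog '[[[0,0,2],0,-1],[[0,0,1],0,-1],[[0,0,0.5],0,-1],[[0,0,0],0,-1],[[0,0,0],0,-1],[[0,0,0],0,-1],[[0,0,0],0,-1]]';python3 -m jog '[[[0,0,0],0,-1]]'
```

```text
time: 31.05
eef_pos: [0.5745, 0.3062, 0.0271]
tool_rot: [1.0, -0.0, 0.0, -0.0]
ft_force: [-0.3, -0.1, -1.0]
grip_width: 0.533
time: 31.18
eef_pos: [0.5744, 0.3061, 0.027]
tool_rot: [1.0, -0.0, 0.0, -0.0]
ft_force: [0.6, 0.5, -1.2]
grip_width: 0.534
```

```bash
python3 -m jog '[[[0,0,0.1],0,-1],[[0,0,0.08],0,-1],[[0,0,0.04],0,-1],[[0,0,0],0,-1]]';python3 -m jog '[[[0,0,0],0,-1]]'
```

```text
time: 31.68
eef_pos: [0.5743, 0.3061, 0.025]
tool_rot: [1.0, -0.0, 0.0, 0.0]
ft_force: [-1.2, -1.3, 3.6]
grip_width: 0.53
time: 31.8
eef_pos: [0.5742, 0.3061, 0.0249]
tool_rot: [1.0, -0.0, 0.0, 0.0]
ft_force: [-1.9, -1.0, 4.7]
grip_width: 0.533
```

Contact. Release, lift, and back off so both cameras see everything.

```bash
python3 -m jog '[[[0,0,0],0,0.2],[[0,0,0],0,0.4],[[0,0,0],0,0.5],[[0,0,0],0,0.5],[[0,0,-1],0,0.5],[[0,0,-4],0,0.6],[[0,0,-5],0,1],[[-3,5,-3],0,1],[[-3,5,-3],0,1],[[-3,5,-3],0,1]]';python3 -m jog '[[[0,5,0],0,1],[[0,5,0],0,1],[[0,5,0],0,1],[[0,5,0],0,1],[[0,0,0],0,1],[[0,0,0],0,1]]'
python3 - <<'E'
from h import *
im,d=grab_frame("top"); save(im,"top4.png")
print("small top",by_depth("top",d,(.5745,.3065),.0275,.05,.04))
print("both",by_depth("top",d,(.5745,.3065),.0165,.05,.04))
print("anvil",by_depth("top",d,(.583,.082),.025,.06,.035))
print("weight",by_depth("top",d,(.6017,-.156),.019,.06,.035))
a=cv2.resize(im[170:310,170:490],None,fx=2.4,fy=2.4,interpolation=3)
im,d=grab_frame("side"); save(cv2.resize(im[200:390,190:400],None,fx=3,fy=3,interpolation=3),"k.png"); save(a,"j.png")
E
```

```text
time: 33.05
eef_pos: [0.4876, 0.162, 0.2116]
tool_rot: [1.0, -0.0, 0.0, 0.0]
ft_force: [0.3, -1.1, 2.1]
grip_width: 1.002
time: 33.8
eef_pos: [0.4883, -0.0362, 0.2109]
tool_rot: [1.0, -0.0, 0.0, -0.0]
ft_force: [-0.9, -0.1, -0.0]
grip_width: 1.0
small top (423, array([0.5737, 0.3057, 0.0326]), np.float64(0.0326), array([48.1, 46.7]))
both (615, array([0.573 , 0.3044, 0.0295]), np.float64(0.0312), array([56.9, 58.3]))
anvil (291, array([0.5815, 0.0827, 0.0401]), np.float64(0.0395), array([37.5, 36.9]))
weight (32, array([ 0.6089, -0.1689,  0.0243]), np.float64(0.0245), array([22.4, 15.1]))
```

View pics/j.png

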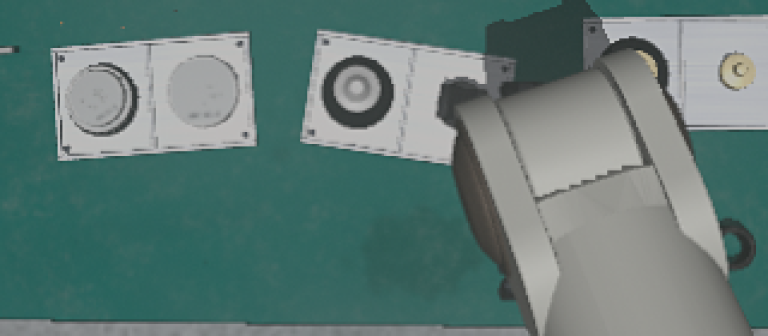

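View pics/k.png

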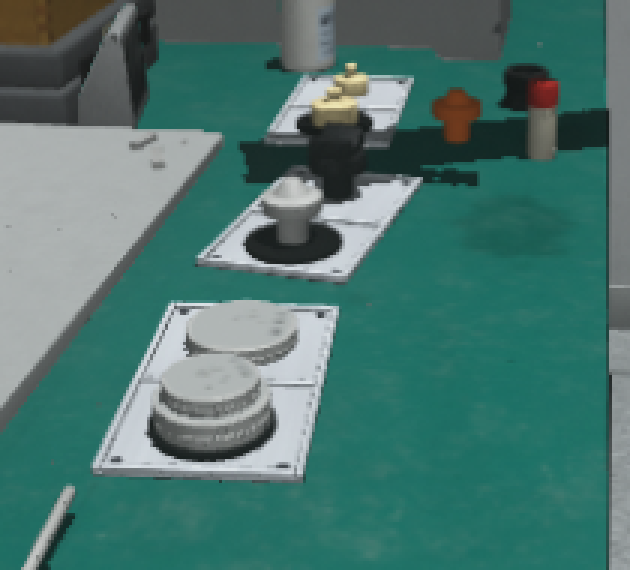

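The block stack is concentric in the top view. Anvil and weight are upright, and the loupe, tube and orange decoy have not moved. Handing in.

```bash
python3 -c "
from bench import *
print(close_job(), read_state()['time'])"
```

```text
the job is handed in; nothing more can be done
the job is handed in; nothing more can be done
```

All four accessories are in their trays, set down in the order asked: weight, anvil, large block, then the small block on top of it. I handed the job in at about 34 s, with the gripper open and about 0.2 m above the bench.

- **Centring:** The depth checks put the weight, anvil and large block within about 2 mm of their pad centres. All three read 1.0–1.6 mm low in x, which looks like a bias between the two ways of measuring rather than misplacement. The small block's measured centre is the same as the large block's to 0.1 mm.
- **Upright and gentle:** The pictures show every piece upright or flat. Contact forces on set-down were about 6 N or less.
- **Left alone:** The loupe, the red-capped tube and the orange look-alike stand where they were. I checked them only by eye.
- **Disagreed or fell short:** In the last top picture the arm hid most of the weight, so its depth reading there was useless. Its centring rests on the clear reading taken before the small block was picked up. A colour-outline check of the large block read 6 mm off in y; I put that down to tray edges in the outline, because depth, a network reading and the side picture all showed it centred.

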